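# Expose the evidence photograph from the desk controls

## Task

Take the long exposure on the evidence copy stand with its three desk controls, touching them with the closed fingertips only: first press down the raised half of the rocker on the oblong box, all the way, to put the lamps on; then push the square key on the smaller box fully in, so that it stays down; then press the round button on the round puck fully down, keep it down for at least two seconds, and let it come back up. Leave the rocker and the key as you set them, do not slide, tip or lift the three controls, and do not disturb the jar, padlock, camcorder or brush.

Things in the scene. Friction and masses are not known exactly. Their poses are not given: they have to be found in the camera images.
- lamp_unit: Lamp control: oblong grey box, 110 (its x) x 70 (y) x 40 mm high, loose on the work surface on small feet, about 0.9 kg. Origin at the centre of its underside, z up. A white rocker (see-saw), 66 mm long in the box's x and 30 mm wide, sits in the middle of the top and pivots on a line along the box's y, 42 mm above the underside. At the start its half on the box's +x side is raised.
- rocker_raised_half (a point): Point on the top face of the rocker's raised half, on its centre line, 22 mm along that face from the rocker's middle; it moves with the rocker. It is about 60 mm above the work surface at the start and 52 mm when that half is fully down and level. z is not the face normal. Pressing about here, straight down, turns the rocker.
- lamp_rocker (a joint): Angle of the rocker, rad. 0 (up to 0.05 at the start) = off, +x half raised, -x half level; 0.42 = on, +x half pressed fully down and level, the other half raised. No spring: it is held by friction and stays where it is left; about 3 N at the point turns it, then a hard stop.
- mirror_unit: Mirror-lock control: nearly square grey box, 80 (x) x 70 (y) x 40 mm high, loose on the work surface on small feet, about 0.8 kg. Origin at the centre of its underside, z up. A small square white key stands in the middle of its top.
- key_top (a point): Centre of the top face of the square white key, 28 x 28 mm, which moves straight down; top about 55 mm above the work surface when out and 45 mm when fully in.
- mirror_key (a joint): How far the key is pushed in, m: 0 (up to 0.0015 at the start) = out, 0.010 = fully in. No spring: about 4 N moves it and it stays where it is left; hard stop at the end.
- release_unit: Shutter release: round grey puck, 90 mm across and 40 mm high, loose on the work surface on small feet, about 0.8 kg. Origin at the centre of its underside, z up. A large round white button stands in the middle of its top.
- button_top (a point): Centre of the flat top of the round white button, 44 mm across, which moves straight down; top 53 mm above the work surface when up and 45 mm when fully down.
- shutter_button (a joint): How far the button is pressed, m: 0 = up, 0.008 = fully down. Springs back up when released; 1.5 N starts it, 5.5 N holds it fully down, then a hard stop.
- powder_jar: Bystander: round grey powder jar with a plain metal lid, 76 mm across, 48 mm high, standing among the controls; origin at the centre of its underside.
- padlock: Bystander: steel padlock lying flat, body 45 x 50 x 26 mm, shackle out to 54 mm on its +x side; origin under the body's centre.
- camcorder: Bystander: black camcorder, 110 x 60 mm, 63 mm high, lens on its -x side reaching 72 mm from the middle; origin at the centre of its underside.
- dusting_brush: Bystander: black brush lying along its x, 170 mm long, 22 mm high; origin under the middle, on the work surface.
Not all that is in view belongs to the job. What is shaped like the release_unit but yellow is not meant.

How it is judged:
By the outcome, as a careful person would: the job done as asked, in the order asked, and still so for the second after the job is handed in, with the robot touching nothing.
It also fails if it takes over 54 s, if anything falls off the work surface, if the arm or the gripper's body presses on something with over 40 N, if the wrist force passes 120 N, or if a joint passes its speed limit or range.

## Robot

A 6-joint arm with a two-finger parallel gripper is mounted at the origin on the work surface. World frame = base frame: x ahead of the robot, y to its left, z up, the work surface at z = 0. Lengths are in m, angles in degrees, forces in N, time in s.
With the tool pointing down it reaches from about 0.4 to 0.825 m from the base axis. Payload 7 kg.
Tool frame: the origin (TCP) lies between the finger pads; the fingertips stand 19 mm ahead of it and the grasp point (between the pads) is the TCP (r.finger_overhang is the distance from the TCP to the fingertips, in m); z points along the fingers, y is the direction in which the jaws open and shut (so a half turn about z gives the same grasp; the last joint's range is limited). The gripper opens to 88 mm and grips with 3 to 60 N. Pads are 19 mm wide; open, the fingers measure 130 mm over their backs; the gripper's body (78 mm by 193 mm) begins 47 mm behind the grasp point.
Start: joints at [92.195, 20.546, 0.682, 0, -70.136, -16.507], TCP at [0.167, 0.654, 0.246] pointing down, gripper open.
Joint ranges: [-176.03, 176.03], [-82.01, 121.73], [-58.28, 71.71], [-173.87, 95.51], [-174.79, -0.11], [-173.66, 173.66]. Speed limits (degrees/s): [136.94, 136.94, 172.46, 180, 180, 180].

## Interface

Orientations are given as [roll, pitch, yaw] about the fixed x, y, z axes, in that order (R = Rz(yaw) Ry(pitch) Rx(roll)).
In Python, from plant import r, optics gives the robot as it stands. The module is installed in compiled form; this text tells all that it offers.
- The arm moves only by the tool step_arm, never from a script. Its argument "increments" is a list of rows, each an object of numbers: "tx", "ty", "tz": the shift along the world's x, y, z in mm; "ax", "ay", "az": the turn, a rotation vector about the world's x, y, z in degrees; "claw": the gripper command: -1 is shut, 1 is fully open, values between are in proportion. In form: [{"tx": .., "ty": .., "tz": .., "ax": .., "ay": .., "az": .., "claw": ..}, ...]. A call has 1 to 12 rows; each row shifts and turns the commanded pose from where the row before left it; what a row does not reach is not made up. A row lasts 1/10 s, in which the tool goes at most 50 mm and 8.59 degrees, less where a joint would pass 70% of its speed; a pose out of reach is approached as far as the arm can. A call with a gripper value outside its range is refused whole. The fingers move at their own pace and stop on an object; "newtons" is the grip in N (left out, the last holds). Time passes only in rows, so rows that do not move let the fingers close. It gives the time, the measured TCP pose, the force and the opening at its end, in the units of the state.
- r.get_state(): the state, without advancing time (a new reading comes with each control period).
- optics.capture(name): name is "scene" or "top" or "wrist"; returns a dict with "image" (420x560x3 uint8, blue, green, red), "depth" (420x560 float32, m along the optical axis (not along the pixel's ray), 0 where there is no reading), "fx", "fy", "cx", "cy" (pixels), "distortion" ([k1, k2, p1, p2, k3] as OpenCV has them; the pictures are not rectified), "R" (3x3) and "t" (3): a world point X has camera coordinates R X + t. Camera axes: x right, y down, z forward; pixel columns grow to the right and rows downward; lengths in m; the calibration is good to about 2 mm. A picture is of the moment at which its call begins.
- r.close_job(): hands the job in, once; it reports no verdict.
The state is a dict: "time_s": time; "joints": joint angles; "qd": joint speeds; "joint_torque": joint torques, N m; "tcp_pos": TCP position; "eef_rot": TCP orientation; "contact_force": force on the tool from outside, world axes, zero at the start; "moment": the same for the moment, N m; "gripper_width": finger opening in m.
Only numpy, scipy, OpenCV 4.12 (cv2) and the standard library are available. Lean on these libraries where they do the work, as an engineer would, in place of code of your own. Each camera call takes 0.05 s, during which the arm holds its last target. There are 200 camera calls.

## Working session

There is one attempt and no reset: what is moved stays moved. The work goes in short steps, Python scripts to look and compute and a tool call to move; the robot and the scene stay as the last step left them, time stands still between calls to the robot, and variables do not carry over. Pictures are saved under pics/ and viewed, about 8 in all and at most 12, crops included, and the job is handed in when it is done.

Besides the shell and the picture viewer there is one more tool, called after "Request:" as name([rows], argument=value, ...), one row to a line, values as JSON. step_arm: Moves the arm, as the interface text tells. Its arguments: {"type":"object","properties":{"increments":{"type":"array","items":{"type":"object","properties":{"tx":{"type":"number"},"ty":{"type":"number"},"tz":{"type":"number"},"ax":{"type":"number"},"ay":{"type":"number"},"az":{"type":"number"},"claw":{"type":"number"}}}},"newtons":{"type":"number"}},"required":["increments"]}

```bash
mkdir -p pics
python3 - <<'E'
from plant import r, optics
import cv2,pickle
print(r.get_state())
for n in("top","scene"):
    c=optics.capture(n); cv2.imwrite(f"pics/{n}1.png",c["image"]); pickle.dump(c,open(n+".pkl","wb"))
    print(n,c["fx"],c["fy"],c["cx"],c["cy"],c["distortion"],c["R"],c["t"],(c["depth"]>0).mean())
E
```

```text
{'time_s': 0.0, 'joints': array([ 9.21935480e+01,  2.05922436e+01,  6.35221341e-01, -2.05052890e-02,
       -7.01363069e+01, -1.65079807e+01]), 'qd': array([-0.0103206 ,  0.10307795, -0.04066826,  0.00880762, -0.00427605,
       -0.06315467]), 'joint_torque': array([-3.68823848e-04, -5.82715237e+01,  2.93048286e+01,  6.99703574e+00,
        6.96582603e-03, -1.65651168e-04]), 'tcp_pos': array([0.16678438, 0.65360641, 0.24462332]), 'eef_rot': array([ 1.79905040e+02, -8.04023480e-03, -1.43214091e+01]), 'contact_force': array([-0.43513257, -0.22048275, -1.04530606]), 'moment': array([-0.03494906, -0.04342461, -0.01620497]), 'gripper_width': 0.08769848173772123}
top 515.9183821225544 515.9183821225544 273.27461305434144 210.38484514438724 [-0.00285464  0.          0.          0.          0.        ] [[ 0.02562482 -0.99962907  0.00922481]
 [-0.98538456 -0.02681206 -0.16822123]
 [ 0.16840617 -0.00477935 -0.9857061 ]] [-0.03364655  0.58235012  0.89216533] 0.9958588435374149
scene 450.47141758753827 450.47141758753827 277.0073092141903 216.6773226742126 [-0.05024266  0.          0.          0.          0.        ] [[ 0.76737587  0.64118659  0.00374709]
 [ 0.46755504 -0.55555446 -0.68756929]
 [-0.43877849  0.52937605 -0.7261091 ]] [-0.41351428 -0.21080376  1.28308524] 0.9960841836734694
```

View pics/top1.png

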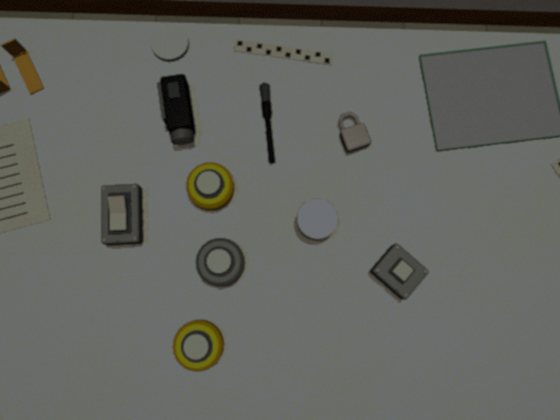

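View pics/scene1.png

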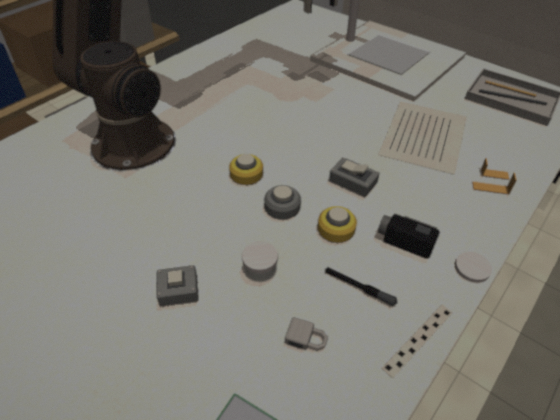

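Top view: lamp box at about (121,213) with its rocker at (118,212), grey puck at (219,262), mirror box at (400,271). The yellow pucks at (210,186) and (198,345) are decoys. I'll measure these next.

```bash
cat > h.py <<'E'
import numpy as np,cv2
def ray(c,px):
    K=np.array([[c["fx"],0,c["cx"]],[0,c["fy"],c["cy"]],[0,0,1]])
    n=cv2.undistortPoints(np.array(px,float).reshape(-1,1,2),K,np.array(c["distortion"])).reshape(-1,2)
    d=np.c_[n,np.ones(len(n))]; R=np.array(c["R"]); return -R.T@np.array(c["t"]), d@R, d
def plane(c,px,z):
    o,d,_=ray(c,px); return o+d*((z-o[2])/d[:,2])[:,None]
def cloud(c,px):
    o,d,_=ray(c,px); p=np.array(px,int); return o+d*c["depth"][p[:,1],p[:,0]][:,None]
def white(c,u,v,w=28,thr=None):
    """light blob containing the pixel (u,v)"""
    g=cv2.cvtColor(c["image"],cv2.COLOR_BGR2GRAY); s=g[v-w:v+w,u-w:u+w]
    m=np.zeros_like(g); t=thr or 0.5*(int(g[v-2:v+3,u-2:u+3].mean())+np.percentile(s,10))
    m[v-w:v+w,u-w:u+w]=(s>t)
    n,l=cv2.connectedComponents(m,connectivity=4); return (l==l[v,u]).astype(np.uint8)
E
python3 - <<'E'
import pickle; from h import *
for n,seeds in(("top",dict(lamp=(118,216),key=(402,270),but=(219,261))),("scene",dict(lamp=(354,167),key=(176,277),but=(283,193)))):
    c=pickle.load(open(n+".pkl","rb"))
    for k,(u,v) in seeds.items():
        m=white(c,u,v); ys,xs=np.nonzero(m); px=np.c_[xs,ys]
        h=dict(lamp=.055,key=.055,but=.053)[k]
        W=plane(c,px,h); P=cloud(c,px)
        rc=cv2.minAreaRect((W[:,:2]*1000).astype(np.float32))
        print(n,k,len(px),px.mean(0).round(1),"plane",W.mean(0).round(4),"rect",np.round(rc[0],1),np.round(rc[1],1),round(rc[2],1),"cloud",P.mean(0).round(4),"z",np.percentile(P[:,2],[5,50,95]).round(4))
        if k=="lamp":
            for q in range(xs.size and ys.min(),ys.max()+1,3):
                s=ys==q; print(q,P[s].mean(0).round(4),s.sum(),c["image"][q,xs[s]].mean().round())
c=pickle.load(open("top.pkl","rb"))
im=c["image"]
a=np.hstack([cv2.resize(im[v-32:v+32,u-32:u+32],None,fx=4,fy=4,interpolation=2) for u,v in((121,213),(400,271),(219,262))])
cv2.imwrite("pics/crop1.png",cv2.convertScaleAbs(a,alpha=1.6))
E
```

```text
top lamp 553 [116.8 212.3] plane [0.5709 0.2646 0.055 ] rect [570.6 264.6] [64.1 30.6] 10.4 cloud [0.5698 0.2625 0.0618] z [0.0498 0.0538 0.0634]
196 [0.5995 0.2653 0.062 ] 14 77.0
199 [0.5942 0.2681 0.0604] 17 94.0
202 [0.5792 0.249  0.114 ] 17 93.0
205 [0.5838 0.2654 0.0576] 16 94.0
208 [0.5787 0.2656 0.0554] 16 93.0
211 [0.5643 0.2461 0.1108] 16 93.0
214 [0.5682 0.2639 0.0524] 16 101.0
217 [0.5628 0.2636 0.0518] 16 102.0
220 [0.5573 0.2632 0.0519] 16 102.0
223 [0.5518 0.2627 0.0522] 16 102.0
226 [0.5462 0.2619 0.0533] 16 103.0
229 [0.5408 0.2625 0.0529] 15 86.0
top key 226 [402.8 270.1] plane [ 0.4803 -0.252   0.055 ] rect [ 480.5 -252.1] [26.6 26.8] 50.0 cloud [ 0.4804 -0.2521  0.0547] z [0.0519 0.0546 0.057 ]
top but 454 [218.3 260.6] plane [0.4888 0.0776 0.053 ] rect [488.6  77.7] [40.7 41.3] 47.1 cloud [0.4878 0.0763 0.0674] z [0.0506 0.0531 0.0562]
scene lamp 2221 [353.5 161. ] plane [0.5585 0.2808 0.055 ] rect [571.1 269.8] [148.2 227.3] 35.5 cloud [0.5331 0.3298 0.0109] z [-0.002   0.0008  0.0535]
139 [0.4739 0.4228 0.0007] 56 144.0
142 [0.4818 0.4106 0.0008] 56 144.0
145 [
[... 252 characters left out ...]
86] 54 133.0
166 [0.5678 0.2727 0.0468] 51 131.0
169 [0.5722 0.2787 0.0353] 43 120.0
172 [0.581  0.2921 0.0212] 13 116.0
175 [0.5753 0.2808 0.0153] 10 118.0
178 [0.5886 0.2801 0.013 ] 10 118.0
181 [0.5735 0.2701 0.0007] 8 128.0
184 [5.699e-01 2.521e-01 5.000e-04] 16 131.0
187 [0.5776 0.2435 0.0006] 25 134.0
190 [ 0.5844  0.2354 -0.    ] 34 138.0
193 [5.941e-01 2.286e-01 2.000e-04] 44 138.0
scene key 169 [174.4 275.6] plane [ 0.4827 -0.2531  0.055 ] rect [ 482.4 -253.4] [28.1 29.4] 50.5 cloud [ 0.4846 -0.2541  0.0577] z [0.0409 0.0542 0.0563]
scene but 2225 [283.5 188.3] plane [0.4853 0.0881 0.053 ] rect [491.3  79.1] [138.7 190. ] 40.2 cloud [0.4557 0.1255 0.0087] z [-0.0023  0.0004  0.0528]
```

View pics/crop1.png

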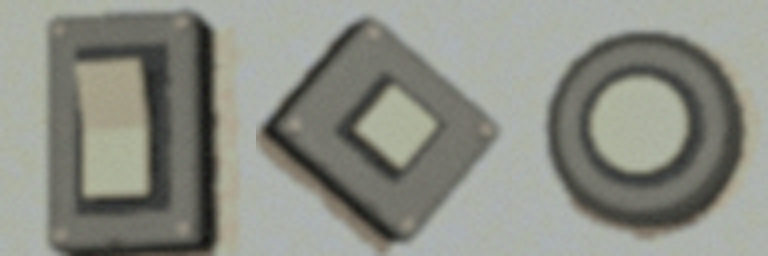

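Rocker raised half faces world +x (62 mm at the far end, level near half at 52 mm). Key centre is about (0.481,-0.252) with its sides at 50°, and the button is about (0.489,0.078). I'll shut the gripper and go above the rocker point at about (0.592,0.266).

Request:
step_arm([
  {"tx": 17,"ty": -16,"az": 1.4,"claw": -1},
  {"tx": 37,"ty": -34,"az": 1.4,"claw": -1},
  {"tx": 37,"ty": -34,"az": 1.4,"claw": -1},
  {"tx": 37,"ty": -34,"az": 1.4,"claw": -1},
  {"tx": 37,"ty": -34,"az": 1.4,"claw": -1},
  {"tx": 37,"ty": -34,"az": 1.4,"claw": -1},
  {"tx": 37,"ty": -34,"az": 1.4,"claw": -1},
  {"tx": 37,"ty": -34,"az": 1.4,"claw": -1},
  {"tx": 37,"ty": -34,"az": 1.4,"claw": -1},
  {"tx": 37,"ty": -34,"az": 1.4,"claw": -1},
  {"tx": 37,"ty": -34,"az": 1.4,"claw": -1},
  {"tx": 37,"ty": -34,"az": 1.4,"claw": -1},
], newtons=30)

```text
$.increments[0]: bad value
```

Request:
step_arm([
  {"claw": -1},
  {"claw": -1},
  {"claw": -1},
  {"claw": -1},
])

```text
$.increments[0]: bad value
```

Request:
step_arm([
  {"tx": 0,"ty": 0,"tz": 0,"ax": 0,"ay": 0,"az": 0,"claw": -1},
], newtons=30)

```text
time_s: 0.2
tcp_pos: [0.1668, 0.6538, 0.245]
eef_rot: [179.9, -0.0, -14.3]
contact_force: [0.9, -0.1, 0.0]
gripper_width: 0.084
```

All seven fields are needed in each row.

Request:
step_arm([
  {"tx": 18,"ty": -14,"tz": 0,"ax": 0,"ay": 0,"az": 1.4,"claw": -1},
  {"tx": 37,"ty": -34,"tz": 0,"ax": 0,"ay": 0,"az": 1.4,"claw": -1},
  {"tx": 37,"ty": -34,"tz": 0,"ax": 0,"ay": 0,"az": 1.4,"claw": -1},
  {"tx": 37,"ty": -34,"tz": 0,"ax": 0,"ay": 0,"az": 1.4,"claw": -1},
  {"tx": 37,"ty": -34,"tz": 0,"ax": 0,"ay": 0,"az": 1.4,"claw": -1},
  {"tx": 37,"ty": -34,"tz": 0,"ax": 0,"ay": 0,"az": 1.4,"claw": -1},
  {"tx": 37,"ty": -34,"tz": 0,"ax": 0,"ay": 0,"az": 1.4,"claw": -1},
  {"tx": 37,"ty": -34,"tz": 0,"ax": 0,"ay": 0,"az": 1.4,"claw": -1},
  {"tx": 37,"ty": -34,"tz": 0,"ax": 0,"ay": 0,"az": 1.4,"claw": -1},
  {"tx": 37,"ty": -34,"tz": 0,"ax": 0,"ay": 0,"az": 1.4,"claw": -1},
  {"tx": 37,"ty": -34,"tz": 0,"ax": 0,"ay": 0,"az": 1.4,"claw": -1},
  {"tx": 37,"ty": -34,"tz": 0,"ax": 0,"ay": 0,"az": 1.4,"claw": -1},
])

```text
time_s: 1.4
tcp_pos: [0.591, 0.2663, 0.2456]
eef_rot: [-180.0, 0.0, 2.6]
contact_force: [0.1, 1.4, -0.2]
gripper_width: 0.0005
```

Request:
step_arm([
  {"tx": 0,"ty": 0,"tz": 0,"ax": 0,"ay": 0,"az": 0,"claw": -1},
  {"tx": 0,"ty": 0,"tz": 0,"ax": 0,"ay": 0,"az": 0,"claw": -1},
  {"tx": 0,"ty": 0,"tz": 0,"ax": 0,"ay": 0,"az": 0,"claw": -1},
  {"tx": 0,"ty": 0,"tz": 0,"ax": 0,"ay": 0,"az": 0,"claw": -1},
])

```text
time_s: 1.8
tcp_pos: [0.5891, 0.2688, 0.2457]
eef_rot: [-180.0, -0.0, 2.6]
contact_force: [0.5, -0.7, 0.5]
gripper_width: 0.0004
```

Run:
```python
from plant import r, optics
import cv2,pickle
from h import *
c=optics.capture("wrist"); cv2.imwrite("pics/wrist1.png",c["image"]); pickle.dump(c,open("wrist1.pkl","wb"))
s=r.get_state();print({k:s[k] for k in("time_s","tcp_pos","eef_rot","contact_force","gripper_width")})
p=s["tcp_pos"].copy()
R,t=np.array(c["R"]),np.array(c["t"])
for X in (p,p-[0,0,.019],[.592,.266,.06],[.572,.2645,.052]):
    q=R@X+t; print(X,(c["fx"]*q[0]/q[2]+c["cx"],c["fy"]*q[1]/q[2]+c["cy"]))
```

```text
{'time_s': 1.85, 'tcp_pos': array([0.58912808, 0.26893823, 0.24578305]), 'eef_rot': array([-1.79984426e+02, -1.09891889e-02,  2.58248047e+00]), 'contact_force': array([-0.07801902,  0.11382869,  0.44064497]), 'gripper_width': 0.0004300188573632611}
[0.58912808 0.26893823 0.24578305] (np.float64(275.6565297187055), np.float64(275.99271707101485))
[0.58912808 0.26893823 0.22678305] (np.float64(275.8155437217389), np.float64(260.48720481388455))
[0.592, 0.266, 0.06] (np.float64(279.3960256413844), np.float64(195.77878778798436))
[0.572, 0.2645, 0.052] (np.float64(279.87646941313943), np.float64(212.61446553469412))
```

View pics/wrist1.png

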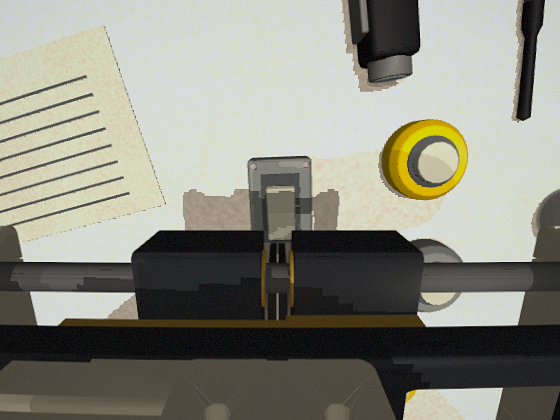

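Wrist view: rocker centre column is about 281, against 279.4 predicted, so it is well centred. The box is aligned with the tool. I'll shift (+2,-4) mm and descend.

Request:
step_arm([
  {"tx": 2,"ty": -4,"tz": -20,"ax": 0,"ay": 0,"az": 0,"claw": -1},
  {"tx": 0,"ty": 0,"tz": -30,"ax": 0,"ay": 0,"az": 0,"claw": -1},
  {"tx": 0,"ty": 0,"tz": -30,"ax": 0,"ay": 0,"az": 0,"claw": -1},
  {"tx": 0,"ty": 0,"tz": -30,"ax": 0,"ay": 0,"az": 0,"claw": -1},
  {"tx": 0,"ty": 0,"tz": -20,"ax": 0,"ay": 0,"az": 0,"claw": -1},
  {"tx": 0,"ty": 0,"tz": -12,"ax": 0,"ay": 0,"az": 0,"claw": -1},
  {"tx": 0,"ty": 0,"tz": -8,"ax": 0,"ay": 0,"az": 0,"claw": -1},
  {"tx": 0,"ty": 0,"tz": -4,"ax": 0,"ay": 0,"az": 0,"claw": -1},
  {"tx": 0,"ty": 0,"tz": 0,"ax": 0,"ay": 0,"az": 0,"claw": -1},
  {"tx": 0,"ty": 0,"tz": 0,"ax": 0,"ay": 0,"az": 0,"claw": -1},
])

```text
time_s: 2.85
tcp_pos: [0.5923, 0.2643, 0.0925]
eef_rot: [-180.0, -0.1, 2.5]
contact_force: [0.8, 0.1, 0.9]
gripper_width: 0.0004
```

Request:
step_arm([
  {"tx": 0,"ty": 0,"tz": -3,"ax": 0,"ay": 0,"az": 0,"claw": -1},
  {"tx": 0,"ty": 0,"tz": -3,"ax": 0,"ay": 0,"az": 0,"claw": -1},
  {"tx": 0,"ty": 0,"tz": -2,"ax": 0,"ay": 0,"az": 0,"claw": -1},
  {"tx": 0,"ty": 0,"tz": -2,"ax": 0,"ay": 0,"az": 0,"claw": -1},
  {"tx": 0,"ty": 0,"tz": -2,"ax": 0,"ay": 0,"az": 0,"claw": -1},
  {"tx": 0,"ty": 0,"tz": -1,"ax": 0,"ay": 0,"az": 0,"claw": -1},
  {"tx": 0,"ty": 0,"tz": -1,"ax": 0,"ay": 0,"az": 0,"claw": -1},
  {"tx": 0,"ty": 0,"tz": -1,"ax": 0,"ay": 0,"az": 0,"claw": -1},
  {"tx": 0,"ty": 0,"tz": 0,"ax": 0,"ay": 0,"az": 0,"claw": -1},
])

```text
time_s: 3.75
tcp_pos: [0.5917, 0.264, 0.0763]
eef_rot: [-180.0, 0.0, 2.5]
contact_force: [1.1, 1.1, 2.9]
gripper_width: 0.0004
```

Contact at 3 N and the rocker is turning. Continuing down to the stop.

Request:
step_arm([
  {"tx": 0,"ty": 0,"tz": -1,"ax": 0,"ay": 0,"az": 0,"claw": -1},
  {"tx": 0,"ty": 0,"tz": -1,"ax": 0,"ay": 0,"az": 0,"claw": -1},
  {"tx": 0,"ty": 0,"tz": -1,"ax": 0,"ay": 0,"az": 0,"claw": -1},
  {"tx": 0,"ty": 0,"tz": -1,"ax": 0,"ay": 0,"az": 0,"claw": -1},
  {"tx": 0,"ty": 0,"tz": 0,"ax": 0,"ay": 0,"az": 0,"claw": -1},
  {"tx": 0,"ty": 0,"tz": 0,"ax": 0,"ay": 0,"az": 0,"claw": -1},
])

```text
time_s: 4.35
tcp_pos: [0.5917, 0.2638, 0.0724]
eef_rot: [180.0, 0.0, 2.5]
contact_force: [0.5, 0.4, 3.2]
gripper_width: 0.0007
```

Request:
step_arm([
  {"tx": 0,"ty": 0,"tz": -1,"ax": 0,"ay": 0,"az": 0,"claw": -1},
  {"tx": 0,"ty": 0,"tz": 0,"ax": 0,"ay": 0,"az": 0,"claw": -1},
  {"tx": 0,"ty": 0,"tz": 0,"ax": 0,"ay": 0,"az": 0,"claw": -1},
])

```text
time_s: 4.65
tcp_pos: [0.5918, 0.2639, 0.0715]
eef_rot: [180.0, 0.0, 2.5]
contact_force: [2.0, 0.1, 3.0]
gripper_width: 0.0003
```

Request:
step_arm([
  {"tx": 0,"ty": 0,"tz": -1,"ax": 0,"ay": 0,"az": 0,"claw": -1},
  {"tx": 0,"ty": 0,"tz": 0,"ax": 0,"ay": 0,"az": 0,"claw": -1},
  {"tx": 0,"ty": 0,"tz": 0,"ax": 0,"ay": 0,"az": 0,"claw": -1},
])

```text
time_s: 4.95
tcp_pos: [0.592, 0.2639, 0.0712]
eef_rot: [-180.0, -0.0, 2.5]
contact_force: [-0.2, -1.0, 8.2]
gripper_width: 0.0008
```

Request:
step_arm([
  {"tx": 0,"ty": 0,"tz": -0.5,"ax": 0,"ay": 0,"az": 0,"claw": -1},
  {"tx": 0,"ty": 0,"tz": 0,"ax": 0,"ay": 0,"az": 0,"claw": -1},
  {"tx": 0,"ty": 0,"tz": 0,"ax": 0,"ay": 0,"az": 0,"claw": -1},
])

```text
time_s: 5.25
tcp_pos: [0.592, 0.2639, 0.0712]
eef_rot: [-180.0, -0.0, 2.5]
contact_force: [-1.0, -0.7, 10.1]
gripper_width: 0.0004
```

Hard stop reached (tip at 52.2 mm, 10 N). I'll lift and travel towards the key.

Request:
step_arm([
  {"tx": 0,"ty": 0,"tz": -0.5,"ax": 0,"ay": 0,"az": 0,"claw": -1},
  {"tx": 0,"ty": 0,"tz": 0,"ax": 0,"ay": 0,"az": 0,"claw": -1},
  {"tx": 0,"ty": 0,"tz": 4,"ax": 0,"ay": 0,"az": 0,"claw": -1},
  {"tx": 0,"ty": 0,"tz": 16,"ax": 0,"ay": 0,"az": 0,"claw": -1},
  {"tx": 0,"ty": 0,"tz": 30,"ax": 0,"ay": 0,"az": 0,"claw": -1},
  {"tx": 0,"ty": 0,"tz": 30,"ax": 0,"ay": 0,"az": 0,"claw": -1},
  {"tx": -4,"ty": -15,"tz": 30,"ax": 0,"ay": 0,"az": -2,"claw": -1},
  {"tx": -8,"ty": -35,"tz": 10,"ax": 0,"ay": 0,"az": -3,"claw": -1},
  {"tx": -9,"ty": -42,"tz": 0,"ax": 0,"ay": 0,"az": -4,"claw": -1},
  {"tx": -9,"ty": -42,"tz": 0,"ax": 0,"ay": 0,"az": -4,"claw": -1},
  {"tx": -9,"ty": -42,"tz": 0,"ax": 0,"ay": 0,"az": -4,"claw": -1},
  {"tx": -9,"ty": -42,"tz": 0,"ax": 0,"ay": 0,"az": -4,"claw": -1},
])

```text
time_s: 6.45
tcp_pos: [0.5421, 0.0442, 0.1888]
eef_rot: [179.9, 0.1, -18.7]
contact_force: [1.3, -0.0, 0.3]
gripper_width: 0.0006
```

Request:
step_arm([
  {"tx": -9,"ty": -42,"tz": 0,"ax": 0,"ay": 0,"az": -4,"claw": -1},
  {"tx": -9,"ty": -42,"tz": 0,"ax": 0,"ay": 0,"az": -4,"claw": -1},
  {"tx": -9,"ty": -42,"tz": 0,"ax": 0,"ay": 0,"az": -4,"claw": -1},
  {"tx": -9,"ty": -42,"tz": 0,"ax": 0,"ay": 0,"az": -4,"claw": -1},
  {"tx": -9,"ty": -42,"tz": 0,"ax": 0,"ay": 0,"az": -4,"claw": -1},
  {"tx": -9,"ty": -42,"tz": 0,"ax": 0,"ay": 0,"az": -4,"claw": -1},
  {"tx": -8,"ty": -35,"tz": 0,"ax": 0,"ay": 0,"az": 0,"claw": -1},
  {"tx": -7,"ty": -20,"tz": 0,"ax": 0,"ay": 0,"az": 0,"claw": -1},
  {"tx": 0,"ty": 0,"tz": 0,"ax": 0,"ay": 0,"az": 0,"claw": -1},
  {"tx": 0,"ty": 0,"tz": 0,"ax": 0,"ay": 0,"az": 0,"claw": -1},
  {"tx": 0,"ty": 0,"tz": 0,"ax": 0,"ay": 0,"az": 0,"claw": -1},
])

```text
time_s: 7.55
tcp_pos: [0.4746, -0.2605, 0.1892]
eef_rot: [180.0, 0.1, -42.5]
contact_force: [0.0, 0.7, 0.1]
gripper_width: 0.0004
```

Run:
```python
from plant import r, optics
import cv2,pickle
from h import *
s=r.get_state();print({k:s[k] for k in("time_s","tcp_pos","eef_rot","contact_force")})
c=optics.capture("top"); pickle.dump(c,open("top2.pkl","wb"))
w=optics.capture("wrist"); pickle.dump(w,open("wrist2.pkl","wb"))
a=cv2.resize(c["image"][173:253,81:161],(420,420),interpolation=2)
cv2.imwrite("pics/chk2.png",cv2.resize(np.hstack([a,w["image"]]),None,fx=.8,fy=.8))
m=white(c,118,220); ys,xs=np.nonzero(m); P=cloud(c,np.c_[xs,ys])
for q in range(ys.min(),ys.max()+1,3): print(q,np.median(P[ys==q],0).round(4))
R,t=np.array(w["R"]),np.array(w["t"])
for X in (s["tcp_pos"]-[0,0,.019],np.array([.4815,-.2525,.055])):
    q=R@X+t; print(X,(w["fx"]*q[0]/q[2]+w["cx"],w["fy"]*q[1]/q[2]+w["cy"]))
```

```text
{'time_s': 7.55, 'tcp_pos': array([ 0.47458104, -0.26049919,  0.18916008]), 'eef_rot': array([ 1.79983279e+02,  5.87738670e-02, -4.25002805e+01]), 'contact_force': array([0.01357255, 0.69946662, 0.11591901])}
192 [0.6181 0.3025 0.0012]
195 [0.605  0.2731 0.0403]
198 [0.5997 0.275  0.0407]
201 [0.5939 0.2759 0.0396]
204 [0.5882 0.2745 0.04  ]
207 [0.5826 0.2757 0.0403]
210 [0.577  0.2751 0.0409]
213 [0.5714 0.2728 0.0403]
216 [0.5659 0.2711 0.0396]
219 [0.5603 0.2705 0.04  ]
222 [0.5547 0.2722 0.0409]
225 [0.5491 0.271  0.0409]
228 [0.5481 0.3032 0.0018]
231 [0.5422 0.3025 0.0023]
234 [0.5365 0.2918 0.0023]
237 [0.5281 0.2694 0.0393]
240 [0.5223 0.286  0.0381]
243 [5.196e-01 3.121e-01 3.000e-04]
246 [5.150e-01 2.725e-01 4.000e-04]
[ 0.47458104 -0.26049919  0.17016008] (np.float64(277.39007763377555), np.float64(260.91588360797266))
[ 0.4815 -0.2525  0.055 ] (np.float64(265.37165672008143), np.float64(210.50039330455627))
```

View pics/chk2.png

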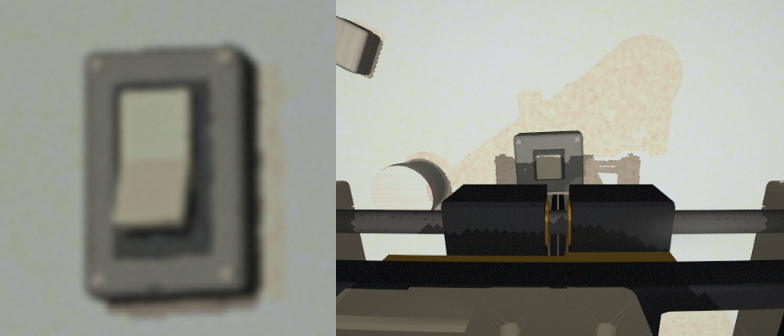

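Rocker check: the far half is now bright and level, and the near half is raised, so it is on. In the wrist view the key is at about (266,209), against (265,210) predicted. I'll centre on it and descend.

Request:
step_arm([
  {"tx": 7,"ty": 8,"tz": -10,"ax": 0,"ay": 0,"az": 0,"claw": -1},
  {"tx": 0,"ty": 0,"tz": -30,"ax": 0,"ay": 0,"az": 0,"claw": -1},
  {"tx": 0,"ty": 0,"tz": -30,"ax": 0,"ay": 0,"az": 0,"claw": -1},
  {"tx": 0,"ty": 0,"tz": -20,"ax": 0,"ay": 0,"az": 0,"claw": -1},
  {"tx": 0,"ty": 0,"tz": -10,"ax": 0,"ay": 0,"az": 0,"claw": -1},
  {"tx": 0,"ty": 0,"tz": -5,"ax": 0,"ay": 0,"az": 0,"claw": -1},
  {"tx": 0,"ty": 0,"tz": 0,"ax": 0,"ay": 0,"az": 0,"claw": -1},
  {"tx": 0,"ty": 0,"tz": 0,"ax": 0,"ay": 0,"az": 0,"claw": -1},
])

```text
time_s: 8.45
tcp_pos: [0.4826, -0.2531, 0.0854]
eef_rot: [-180.0, -0.1, -42.5]
contact_force: [-0.3, -0.4, 0.8]
gripper_width: 0.0003
```

Request:
step_arm([
  {"tx": 0,"ty": 0,"tz": -3,"ax": 0,"ay": 0,"az": 0,"claw": -1},
  {"tx": 0,"ty": 0,"tz": -2,"ax": 0,"ay": 0,"az": 0,"claw": -1},
  {"tx": 0,"ty": 0,"tz": -2,"ax": 0,"ay": 0,"az": 0,"claw": -1},
  {"tx": 0,"ty": 0,"tz": -1,"ax": 0,"ay": 0,"az": 0,"claw": -1},
  {"tx": 0,"ty": 0,"tz": -1,"ax": 0,"ay": 0,"az": 0,"claw": -1},
  {"tx": 0,"ty": 0,"tz": -1,"ax": 0,"ay": 0,"az": 0,"claw": -1},
  {"tx": 0,"ty": 0,"tz": -1,"ax": 0,"ay": 0,"az": 0,"claw": -1},
  {"tx": 0,"ty": 0,"tz": -1,"ax": 0,"ay": 0,"az": 0,"claw": -1},
  {"tx": 0,"ty": 0,"tz": 0,"ax": 0,"ay": 0,"az": 0,"claw": -1},
])

```text
time_s: 9.35
tcp_pos: [0.4819, -0.2531, 0.0726]
eef_rot: [-180.0, -0.0, -42.5]
contact_force: [-0.2, 0.8, 2.6]
gripper_width: 0.0005
```

Request:
step_arm([
  {"tx": 0,"ty": 0,"tz": -1,"ax": 0,"ay": 0,"az": 0,"claw": -1},
  {"tx": 0,"ty": 0,"tz": -1,"ax": 0,"ay": 0,"az": 0,"claw": -1},
  {"tx": 0,"ty": 0,"tz": -1,"ax": 0,"ay": 0,"az": 0,"claw": -1},
  {"tx": 0,"ty": 0,"tz": -1,"ax": 0,"ay": 0,"az": 0,"claw": -1},
  {"tx": 0,"ty": 0,"tz": -1,"ax": 0,"ay": 0,"az": 0,"claw": -1},
  {"tx": 0,"ty": 0,"tz": -1,"ax": 0,"ay": 0,"az": 0,"claw": -1},
  {"tx": 0,"ty": 0,"tz": -1,"ax": 0,"ay": 0,"az": 0,"claw": -1},
  {"tx": 0,"ty": 0,"tz": 0,"ax": 0,"ay": 0,"az": 0,"claw": -1},
  {"tx": 0,"ty": 0,"tz": 0,"ax": 0,"ay": 0,"az": 0,"claw": -1},
])

```text
time_s: 10.25
tcp_pos: [0.4818, -0.2531, 0.0653]
eef_rot: [180.0, 0.0, -42.5]
contact_force: [0.3, -0.8, 0.6]
gripper_width: 0.0003
```

Request:
step_arm([
  {"tx": 0,"ty": 0,"tz": -1,"ax": 0,"ay": 0,"az": 0,"claw": -1},
  {"tx": 0,"ty": 0,"tz": -1,"ax": 0,"ay": 0,"az": 0,"claw": -1},
  {"tx": 0,"ty": 0,"tz": 0,"ax": 0,"ay": 0,"az": 0,"claw": -1},
  {"tx": 0,"ty": 0,"tz": 0,"ax": 0,"ay": 0,"az": 0,"claw": -1},
])

```text
time_s: 10.65
tcp_pos: [0.4819, -0.2531, 0.0642]
eef_rot: [-180.0, -0.0, -42.5]
contact_force: [-2.9, 1.3, 9.2]
gripper_width: 0.0005
```

Stop reached at 45.2 mm. One firmer push, then lift and travel to the button.

Request:
step_arm([
  {"tx": 0,"ty": 0,"tz": -1,"ax": 0,"ay": 0,"az": 0,"claw": -1},
  {"tx": 0,"ty": 0,"tz": 0,"ax": 0,"ay": 0,"az": 0,"claw": -1},
  {"tx": 0,"ty": 0,"tz": 0,"ax": 0,"ay": 0,"az": 0,"claw": -1},
])

```text
time_s: 10.95
tcp_pos: [0.482, -0.2532, 0.0641]
eef_rot: [-180.0, -0.0, -42.5]
contact_force: [-5.4, 3.2, 19.0]
gripper_width: 0.0004
```

Request:
step_arm([
  {"tx": 0,"ty": 0,"tz": 4,"ax": 0,"ay": 0,"az": 0,"claw": -1},
  {"tx": 0,"ty": 0,"tz": 16,"ax": 0,"ay": 0,"az": 0,"claw": -1},
  {"tx": 0,"ty": 0,"tz": 30,"ax": 0,"ay": 0,"az": 0,"claw": -1},
  {"tx": 0,"ty": 0,"tz": 40,"ax": 0,"ay": 0,"az": 0,"claw": -1},
  {"tx": 0,"ty": 15,"tz": 30,"ax": 0,"ay": 0,"az": 4,"claw": -1},
  {"tx": 0,"ty": 35,"tz": 0,"ax": 0,"ay": 0,"az": 4,"claw": -1},
  {"tx": 0,"ty": 40,"tz": 0,"ax": 0,"ay": 0,"az": 4,"claw": -1},
  {"tx": 0,"ty": 40,"tz": 0,"ax": 0,"ay": 0,"az": 4,"claw": -1},
  {"tx": 0,"ty": 40,"tz": 0,"ax": 0,"ay": 0,"az": 4,"claw": -1},
  {"tx": 0,"ty": 40,"tz": 0,"ax": 0,"ay": 0,"az": 4,"claw": -1},
  {"tx": 0,"ty": 40,"tz": 0,"ax": 0,"ay": 0,"az": 4,"claw": -1},
  {"tx": 0,"ty": 40,"tz": 0,"ax": 0,"ay": 0,"az": 4,"claw": -1},
])

```text
time_s: 12.15
tcp_pos: [0.4815, 0.0386, 0.1824]
eef_rot: [-180.0, 0.0, -10.4]
contact_force: [0.6, 0.1, -0.4]
gripper_width: 0.0003
```

Request:
step_arm([
  {"tx": 3,"ty": 25,"tz": 0,"ax": 0,"ay": 0,"az": 4,"claw": -1},
  {"tx": 3,"ty": 15,"tz": 0,"ax": 0,"ay": 0,"az": 4,"claw": -1},
  {"tx": 0,"ty": 0,"tz": 0,"ax": 0,"ay": 0,"az": 0,"claw": -1},
  {"tx": 0,"ty": 0,"tz": 0,"ax": 0,"ay": 0,"az": 0,"claw": -1},
  {"tx": 0,"ty": 0,"tz": 0,"ax": 0,"ay": 0,"az": 0,"claw": -1},
])

```text
time_s: 12.65
tcp_pos: [0.4875, 0.0762, 0.1823]
eef_rot: [180.0, 0.0, -2.6]
contact_force: [-0.3, 0.1, -0.2]
gripper_width: 0.0005
```

Run:
```python
from plant import r, optics
import cv2,pickle
from h import *
s=r.get_state();print({k:s[k] for k in("time_s","tcp_pos","eef_rot","contact_force")})
c=optics.capture("top"); pickle.dump(c,open("top3.pkl","wb"))
w=optics.capture("wrist"); pickle.dump(w,open("wrist3.pkl","wb"))
a=cv2.resize(c["image"][231:311,360:440],(420,420),interpolation=2)
cv2.imwrite("pics/chk3.png",cv2.resize(np.hstack([a,w["image"]]),None,fx=.8,fy=.8))
m=white(c,403,271); ys,xs=np.nonzero(m); px=np.c_[xs,ys]
print("key",len(px),px.mean(0),np.median(cloud(c,px),0))
R,t=np.array(w["R"]),np.array(w["t"])
for X in (s["tcp_pos"]-[0,0,.019],np.array([.489,.0776,.053])):
    q=R@X+t; print(X,(w["fx"]*q[0]/q[2]+w["cx"],w["fy"]*q[1]/q[2]+w["cy"]))
```

```text
{'time_s': 12.65, 'tcp_pos': array([0.48752266, 0.07623595, 0.1823111 ]), 'eef_rot': array([ 1.79987466e+02,  3.21860803e-02, -2.61274570e+00]), 'contact_force': array([-0.27751006,  0.07795069, -0.20113396])}
key 221 [401.43891403 270.36199095] [ 0.48065769 -0.25204701  0.04511366]
[0.48752266 0.07623595 0.1633111 ] (np.float64(275.9380108990651), np.float64(260.58595785125596))
[0.489  0.0776 0.053 ] (np.float64(274.71776404145436), np.float64(209.7352595220617))
```

View pics/chk3.png

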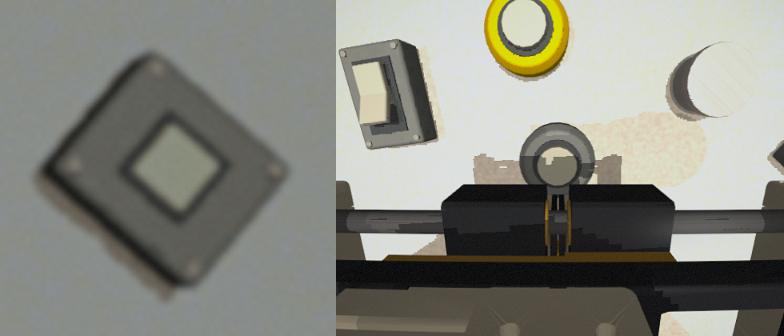

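Key depth reads 45.1 mm, so it is fully in and staying. The puck's button is at about (276,209) in the wrist view, as predicted. Descending on the button.

Request:
step_arm([
  {"tx": 1.5,"ty": 0.5,"tz": -10,"ax": 0,"ay": 0,"az": 0,"claw": -1},
  {"tx": 0,"ty": 0,"tz": -30,"ax": 0,"ay": 0,"az": 0,"claw": -1},
  {"tx": 0,"ty": 0,"tz": -30,"ax": 0,"ay": 0,"az": 0,"claw": -1},
  {"tx": 0,"ty": 0,"tz": -20,"ax": 0,"ay": 0,"az": 0,"claw": -1},
  {"tx": 0,"ty": 0,"tz": -8,"ax": 0,"ay": 0,"az": 0,"claw": -1},
  {"tx": 0,"ty": 0,"tz": 0,"ax": 0,"ay": 0,"az": 0,"claw": -1},
  {"tx": 0,"ty": 0,"tz": 0,"ax": 0,"ay": 0,"az": 0,"claw": -1},
])

```text
time_s: 13.45
tcp_pos: [0.4899, 0.0774, 0.0851]
eef_rot: [-180.0, -0.0, -2.5]
contact_force: [-0.6, -0.1, -0.0]
gripper_width: 0.0007
```

Request:
step_arm([
  {"tx": 0,"ty": 0,"tz": -4,"ax": 0,"ay": 0,"az": 0,"claw": -1},
  {"tx": 0,"ty": 0,"tz": -3,"ax": 0,"ay": 0,"az": 0,"claw": -1},
  {"tx": 0,"ty": 0,"tz": -2,"ax": 0,"ay": 0,"az": 0,"claw": -1},
  {"tx": 0,"ty": 0,"tz": -2,"ax": 0,"ay": 0,"az": 0,"claw": -1},
  {"tx": 0,"ty": 0,"tz": -2,"ax": 0,"ay": 0,"az": 0,"claw": -1},
  {"tx": 0,"ty": 0,"tz": -2,"ax": 0,"ay": 0,"az": 0,"claw": -1},
  {"tx": 0,"ty": 0,"tz": -1,"ax": 0,"ay": 0,"az": 0,"claw": -1},
  {"tx": 0,"ty": 0,"tz": -1,"ax": 0,"ay": 0,"az": 0,"claw": -1},
  {"tx": 0,"ty": 0,"tz": -1,"ax": 0,"ay": 0,"az": 0,"claw": -1},
  {"tx": 0,"ty": 0,"tz": -1,"ax": 0,"ay": 0,"az": 0,"claw": -1},
  {"tx": 0,"ty": 0,"tz": 0,"ax": 0,"ay": 0,"az": 0,"claw": -1},
  {"tx": 0,"ty": 0,"tz": 0,"ax": 0,"ay": 0,"az": 0,"claw": -1},
])

```text
time_s: 14.65
tcp_pos: [0.4894, 0.0774, 0.0657]
eef_rot: [-180.0, -0.0, -2.5]
contact_force: [-1.9, -0.3, 4.9]
gripper_width: 0.0004
```

Request:
step_arm([
  {"tx": 0,"ty": 0,"tz": -1,"ax": 0,"ay": 0,"az": 0,"claw": -1},
  {"tx": 0,"ty": 0,"tz": -1,"ax": 0,"ay": 0,"az": 0,"claw": -1},
  {"tx": 0,"ty": 0,"tz": -1,"ax": 0,"ay": 0,"az": 0,"claw": -1},
  {"tx": 0,"ty": 0,"tz": 0,"ax": 0,"ay": 0,"az": 0,"claw": -1},
  {"tx": 0,"ty": 0,"tz": 0,"ax": 0,"ay": 0,"az": 0,"claw": -1},
])

```text
time_s: 15.15
tcp_pos: [0.4895, 0.0774, 0.0639]
eef_rot: [-180.0, -0.0, -2.5]
contact_force: [-7.2, 0.4, 22.1]
gripper_width: 0.0006
```

At the stop with 22 N. I'll ease by 0.5 mm and hold for about 3 s.

Request:
step_arm([
  {"tx": 0,"ty": 0,"tz": 0.5,"ax": 0,"ay": 0,"az": 0,"claw": -1},
  {"tx": 0,"ty": 0,"tz": 0,"ax": 0,"ay": 0,"az": 0,"claw": -1},
  {"tx": 0,"ty": 0,"tz": 0,"ax": 0,"ay": 0,"az": 0,"claw": -1},
  {"tx": 0,"ty": 0,"tz": 0,"ax": 0,"ay": 0,"az": 0,"claw": -1},
  {"tx": 0,"ty": 0,"tz": 0,"ax": 0,"ay": 0,"az": 0,"claw": -1},
  {"tx": 0,"ty": 0,"tz": 0,"ax": 0,"ay": 0,"az": 0,"claw": -1},
  {"tx": 0,"ty": 0,"tz": 0,"ax": 0,"ay": 0,"az": 0,"claw": -1},
  {"tx": 0,"ty": 0,"tz": 0,"ax": 0,"ay": 0,"az": 0,"claw": -1},
  {"tx": 0,"ty": 0,"tz": 0,"ax": 0,"ay": 0,"az": 0,"claw": -1},
  {"tx": 0,"ty": 0,"tz": 0,"ax": 0,"ay": 0,"az": 0,"claw": -1},
  {"tx": 0,"ty": 0,"tz": 0,"ax": 0,"ay": 0,"az": 0,"claw": -1},
  {"tx": 0,"ty": 0,"tz": 0,"ax": 0,"ay": 0,"az": 0,"claw": -1},
])

```text
time_s: 16.35
tcp_pos: [0.4895, 0.0774, 0.0641]
eef_rot: [-180.0, -0.0, -2.5]
contact_force: [-5.0, 0.1, 16.0]
gripper_width: 0.0002
```

Request:
step_arm([
  {"tx": 0,"ty": 0,"tz": 0,"ax": 0,"ay": 0,"az": 0,"claw": -1},
  {"tx": 0,"ty": 0,"tz": 0,"ax": 0,"ay": 0,"az": 0,"claw": -1},
  {"tx": 0,"ty": 0,"tz": 0,"ax": 0,"ay": 0,"az": 0,"claw": -1},
  {"tx": 0,"ty": 0,"tz": 0,"ax": 0,"ay": 0,"az": 0,"claw": -1},
  {"tx": 0,"ty": 0,"tz": 0,"ax": 0,"ay": 0,"az": 0,"claw": -1},
  {"tx": 0,"ty": 0,"tz": 0,"ax": 0,"ay": 0,"az": 0,"claw": -1},
  {"tx": 0,"ty": 0,"tz": 0,"ax": 0,"ay": 0,"az": 0,"claw": -1},
  {"tx": 0,"ty": 0,"tz": 0,"ax": 0,"ay": 0,"az": 0,"claw": -1},
  {"tx": 0,"ty": 0,"tz": 0,"ax": 0,"ay": 0,"az": 0,"claw": -1},
  {"tx": 0,"ty": 0,"tz": 0,"ax": 0,"ay": 0,"az": 0,"claw": -1},
  {"tx": 0,"ty": 0,"tz": 0,"ax": 0,"ay": 0,"az": 0,"claw": -1},
  {"tx": 0,"ty": 0,"tz": 0,"ax": 0,"ay": 0,"az": 0,"claw": -1},
])

```text
time_s: 17.55
tcp_pos: [0.4895, 0.0774, 0.0641]
eef_rot: [-180.0, -0.0, -2.5]
contact_force: [-5.1, 0.2, 16.3]
gripper_width: 0.0004
```

Request:
step_arm([
  {"tx": 0,"ty": 0,"tz": 0,"ax": 0,"ay": 0,"az": 0,"claw": -1},
  {"tx": 0,"ty": 0,"tz": 0,"ax": 0,"ay": 0,"az": 0,"claw": -1},
  {"tx": 0,"ty": 0,"tz": 0,"ax": 0,"ay": 0,"az": 0,"claw": -1},
  {"tx": 0,"ty": 0,"tz": 0,"ax": 0,"ay": 0,"az": 0,"claw": -1},
  {"tx": 0,"ty": 0,"tz": 0,"ax": 0,"ay": 0,"az": 0,"claw": -1},
])

```text
time_s: 18.05
tcp_pos: [0.4895, 0.0774, 0.0641]
eef_rot: [-180.0, -0.0, -2.5]
contact_force: [-5.3, -0.1, 16.7]
gripper_width: 0.0006
```

Request:
step_arm([
  {"tx": 0,"ty": 0,"tz": 4,"ax": 0,"ay": 0,"az": 0,"claw": -1},
  {"tx": 0,"ty": 0,"tz": 16,"ax": 0,"ay": 0,"az": 0,"claw": -1},
  {"tx": 0,"ty": 0,"tz": 30,"ax": 0,"ay": 0,"az": 0,"claw": -1},
  {"tx": 0,"ty": 0,"tz": 40,"ax": 0,"ay": 0,"az": 0,"claw": -1},
  {"tx": 0,"ty": -30,"tz": 30,"ax": 0,"ay": 0,"az": 0,"claw": -1},
  {"tx": 0,"ty": -40,"tz": 0,"ax": 0,"ay": 0,"az": 0,"claw": -1},
  {"tx": 0,"ty": -40,"tz": 0,"ax": 0,"ay": 0,"az": 0,"claw": -1},
  {"tx": 0,"ty": -40,"tz": 0,"ax": 0,"ay": 0,"az": 0,"claw": -1},
  {"tx": 0,"ty": -20,"tz": 0,"ax": 0,"ay": 0,"az": 0,"claw": -1},
  {"tx": 0,"ty": 0,"tz": 0,"ax": 0,"ay": 0,"az": 0,"claw": -1},
  {"tx": 0,"ty": 0,"tz": 0,"ax": 0,"ay": 0,"az": 0,"claw": -1},
])

```text
time_s: 19.15
tcp_pos: [0.4891, -0.093, 0.1826]
eef_rot: [-180.0, 0.0, -2.6]
contact_force: [-0.3, -0.4, -0.2]
gripper_width: 0.0003
```

Run:
```python
from plant import r, optics
import cv2,pickle
from h import *
s=r.get_state();print({k:s[k] for k in("time_s","tcp_pos","contact_force")})
c=optics.capture("top"); b=pickle.load(open("top.pkl","rb"))
cv2.imwrite("pics/top4.png",c["image"])
for k,(u,v) in dict(key=(402,271),but=(219,261)).items():
    for n,x in(("before",b),("after",c)):
        m=white(x,u,v); ys,xs=np.nonzero(m); px=np.c_[xs,ys]; print(k,n,len(px),px.mean(0).round(2),np.median(cloud(x,px),0).round(4))
for row in range(196,231,4):
    px=[(q,row) for q in range(113,123)]; print(row,np.median(cloud(c,px),0).round(4))
# shift of each body: phase correlation of patches about it
g=lambda x:cv2.cvtColor(x["image"],cv2.COLOR_BGR2GRAY).astype(np.float32)
for k,(u,v,w) in dict(lamp=(121,213,30),mirror=(400,271,35),puck=(219,262,30)).items():
    f=lambda x:g(x)[v-w:v+w,u-w:u+w]; print(k,cv2.phaseCorrelate(f(b),f(c),cv2.createHanningWindow((2*w,2*w),cv2.CV_32F)))
```

```text
{'time_s': 19.15, 'tcp_pos': array([ 0.48908579, -0.09298892,  0.1826137 ]), 'contact_force': array([-0.33624088, -0.35131968, -0.15194548])}
key before 226 [402.85 270.12] [ 0.4805 -0.2525  0.0546]
key after 1756 [407.18 279.65] [ 0.4494 -0.2517  0.0398]
but before 454 [218.34 260.58] [0.4884 0.0773 0.0531]
but after 1363 [229.22 251.89] [0.4587 0.0169 0.5871]
196 [0.6016 0.2672 0.0518]
200 [0.5941 0.2662 0.0518]
204 [0.5867 0.2657 0.0514]
208 [0.5792 0.2644 0.0524]
212 [0.4908 0.1113 0.5614]
216 [0.4861 0.1084 0.5703]
220 [0.4822 0.1066 0.5756]
224 [0.4785 0.105  0.5794]
228 [0.4751 0.1044 0.5813]
lamp ((-0.9932827974026921, -13.024135288322888), 0.15361915323469374)
mirror ((-0.6807828485149798, 0.9427870685563846), 0.2635684052919164)
puck ((-13.372852091003693, 5.441957149902535), -0.16691028224097357)
```

View pics/top4.png

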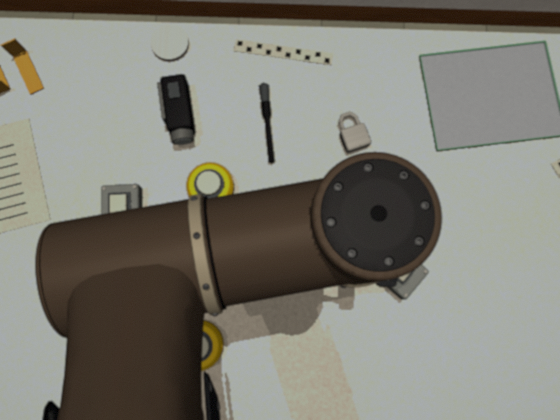

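The arm hides the controls from the top camera. I'll move well clear to the right, then compare again.

Request:
step_arm([
  {"tx": 0,"ty": -30,"tz": 10,"ax": 0,"ay": 0,"az": -3,"claw": -1},
  {"tx": 0,"ty": -40,"tz": 10,"ax": 0,"ay": 0,"az": -4,"claw": -1},
  {"tx": 0,"ty": -40,"tz": 10,"ax": 0,"ay": 0,"az": -4,"claw": -1},
  {"tx": -3,"ty": -40,"tz": 10,"ax": 0,"ay": 0,"az": -4,"claw": -1},
  {"tx": -10,"ty": -40,"tz": 0,"ax": 0,"ay": 0,"az": -4,"claw": -1},
  {"tx": -15,"ty": -40,"tz": 0,"ax": 0,"ay": 0,"az": -4,"claw": -1},
  {"tx": -20,"ty": -40,"tz": 0,"ax": 0,"ay": 0,"az": -4,"claw": -1},
  {"tx": -25,"ty": -40,"tz": 0,"ax": 0,"ay": 0,"az": -4,"claw": -1},
  {"tx": -30,"ty": -35,"tz": 0,"ax": 0,"ay": 0,"az": -4,"claw": -1},
  {"tx": -30,"ty": -35,"tz": 0,"ax": 0,"ay": 0,"az": -4,"claw": -1},
  {"tx": -30,"ty": -30,"tz": 0,"ax": 0,"ay": 0,"az": -4,"claw": -1},
  {"tx": -15,"ty": -15,"tz": 0,"ax": 0,"ay": 0,"az": 0,"claw": -1},
])

```text
time_s: 20.4
tcp_pos: [0.3101, -0.5187, 0.2227]
eef_rot: [180.0, 0.0, -45.7]
contact_force: [0.9, -0.3, -0.2]
gripper_width: 0.0007
```

Request:
step_arm([
  {"tx": 0,"ty": 0,"tz": 0,"ax": 0,"ay": 0,"az": 0,"claw": -1},
  {"tx": 0,"ty": 0,"tz": 0,"ax": 0,"ay": 0,"az": 0,"claw": -1},
  {"tx": 0,"ty": 0,"tz": 0,"ax": 0,"ay": 0,"az": 0,"claw": -1},
])

```text
time_s: 20.7
tcp_pos: [0.3124, -0.5168, 0.223]
eef_rot: [-180.0, 0.0, -45.4]
contact_force: [0.3, -0.7, 0.4]
gripper_width: 0.0004
```

Run:
```python
from plant import r, optics
import cv2,pickle
from h import *
s=r.get_state();print({k:s[k] for k in("time_s","tcp_pos","contact_force")})
c=optics.capture("top"); b=pickle.load(open("top.pkl","rb"))
cv2.imwrite("pics/top5.png",c["image"])
for k,(u,v) in dict(key=(402,271),but=(219,261)).items():
    for n,x in(("before",b),("after",c)):
        m=white(x,u,v); ys,xs=np.nonzero(m); px=np.c_[xs,ys]; print(k,n,len(px),px.mean(0).round(2),np.median(cloud(x,px),0).round(4))
for row in range(196,231,4):
    px=[(q,row) for q in range(113,123)]; print(row,np.median(cloud(c,px),0).round(4))
g=lambda x:cv2.cvtColor(x["image"],cv2.COLOR_BGR2GRAY).astype(np.float32)
for k,(u,v,w) in dict(lamp=(121,213,30),mirror=(400,271,35),puck=(219,262,30),jar=(317,219,30),padlock=(354,132,28),cam=(177,108,40),brush=(268,122,42)).items():
    f=lambda x:g(x)[v-w:v+w,u-w:u+w]; print(k,cv2.phaseCorrelate(f(b),f(c),cv2.createHanningWindow((2*w,2*w),cv2.CV_32F)))
```

```text
{'time_s': 20.7, 'tcp_pos': array([ 0.31244038, -0.51679082,  0.22297239]), 'contact_force': array([ 0.29604866, -0.72158448,  0.40369694])}
key before 226 [402.85 270.12] [ 0.4805 -0.2525  0.0546]
key after 219 [401.45 270.43] [ 0.4808 -0.2519  0.0453]
but before 454 [218.34 260.58] [0.4884 0.0773 0.0531]
but after 454 [218.34 260.58] [0.4886 0.0774 0.0532]
196 [0.6013 0.266  0.0532]
200 [0.594  0.2653 0.0529]
204 [0.5868 0.2656 0.0519]
208 [0.5792 0.2647 0.0522]
212 [0.5718 0.263  0.0527]
216 [0.5639 0.262  0.057 ]
220 [0.5559 0.2608 0.0614]
224 [0.5484 0.2591 0.0632]
228 [0.5441 0.2656 0.0412]
lamp ((-0.04771566538448724, -1.9329109207190314), 0.44157754050360787)
mirror ((-0.7811660462850298, 0.21789528744830022), 0.978657775087121)
puck ((-0.002985883619313512, -0.21238334365694556), 0.8913199334674411)
jar ((-0.06840375244845731, -0.14292036641987949), 0.9348431910408868)
padlock ((-0.003353064138828188, 0.07140081558486244), 0.9526438593864441)
cam ((-0.054467042503851815, -0.15187506871345136), 1.050778941810131)
brush ((-0.5525537360115749, -0.6784649019222329), 0.9694313343660331)
```

View pics/top5.png

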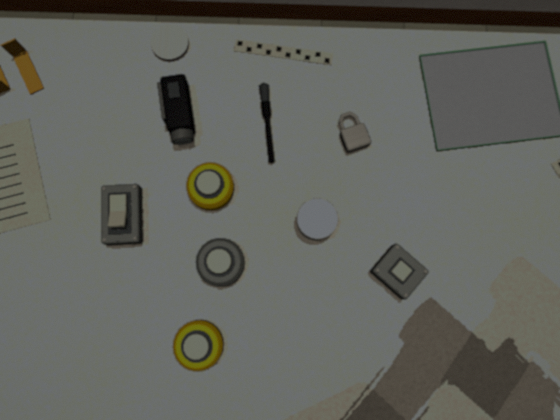

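The rocker's +x half is level at 52–53 mm, the key is in at 45.3 mm, the button is back up at 53.2 mm, and nothing else looks moved. Handing in.

```bash
python3 -c "
from plant import r
print(r.close_job())"
```

```text
the job is handed in; nothing more can be done
None
```

The long exposure is taken and the job is handed in, at about 21 s of the 54 s limit. All three controls were worked in the order asked, with the closed fingertips only.

| Control | Pressed to | Peak force read | Last camera check |
|---|---|---|---|
| Rocker | hard stop, tip at 52 mm | 10 N, plus a last 0.5 mm push not read | pressed half level at 52–53 mm, other half raised |
| Key | hard stop, tip at 45 mm | 19 N | stays in, top at 45.3 mm |
| Button | hard stop, tip at 45 mm, held about 3 s | 22 N, eased to 16 N for the hold | back up at 53.2 mm, pixel position unchanged |

**Other objects:** in the before and after top views, the puck, jar, padlock and camcorder shifted by about 0.2 pixel or less. The brush comparison read a shift of (-0.55, -0.68) pixels, about 1 mm. The arm never went near the brush, so I take that as noise in the match.

**Checks that disagreed:**
- **Lamp box:** its image match gave about -1.9 pixels at low confidence, because the rocker itself changed. By eye the box has not moved.
- **Mirror box:** its match gave about -0.8 pixels, which I put down to the lowered key and the arm's shadow.
- **Side force:** the hold on the button showed about 5 N sideways, but the puck did not slide.

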